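Fetch the blood control from behind the reagent bottles

TASK

The three reagent bottles (red, blue, yellow) stand in front of the green-lidded control jar in the white caddy. Move all three bottles out of the way into the blue tray, standing up; then take the jar from the caddy and stand it on the middle of the mixer's round black plate; and only then put every bottle back in the caddy at the very place it came from. Keep the bottles and the jar upright throughout, leave the jar in its place until all three bottles are in the tray, and leave the slide box, dropper bottle and specimen pot where they are.

Things in the scene. Friction and masses are not known exactly. Their poses are not given: they have to be found in the camera images.
- red_bottle: Reagent bottle with red cap and red lower half, white upper half: a round body 46 mm in diameter and 105 mm high, then the cap, 30 mm in diameter, up to 128 mm in all; about 160 g. Origin: centre of its underside; z up along the bottle. At the start it stands at one of the three front places of the caddy (which colour stands where varies).
- blue_bottle: Reagent bottle with blue cap and blue lower half, white upper half: a round body 46 mm in diameter and 105 mm high, then the cap, 30 mm in diameter, up to 128 mm in all; about 160 g. Origin: centre of its underside; z up along the bottle. At the start it stands at one of the three front places of the caddy (which colour stands where varies).
- yellow_bottle: Reagent bottle with yellow cap and yellow lower half, white upper half: a round body 46 mm in diameter and 105 mm high, then the cap, 30 mm in diameter, up to 128 mm in all; about 160 g. Origin: centre of its underside; z up along the bottle. At the start it stands at one of the three front places of the caddy (which colour stands where varies).
- control_jar: Small white control jar with a green lid: round, 50 mm high, body 40 mm in diameter up to 32 mm, lid 44 mm in diameter from 32 mm to the top; about 90 g. Origin: centre of its underside; z up. It starts behind the middle bottle of the row, in the caddy.
- caddy: White open caddy, fixed: 140 (x) by 206 mm (y), walls 5 mm, rim 18 mm high, inner floor 5 mm above the bench. Origin: centre of its underside; x points from the row of bottles to the jar, away from the robot within 0.35 rad. Grey floor discs, 52 mm wide, mark the places: bottles at x = -30, y = -60, 0, 60 mm, jar at x = 26, y = 0; each thing starts within 3 mm of its disc's middle.
- tray: Blue open tray for setting things aside, fixed to the bench on the left or the right of the caddy: 230 mm (its x) by 110 mm (its y), walls 5 mm thick, rim 16 mm high, inner floor 5 mm above the bench; empty at the start. Origin: centre of its underside. Its long x axis points roughly away from the robot.
- mixer: Grey bench mixer, fixed to the bench on the other side from the tray: a body 130 x 130 mm and 36 mm high that carries, at its centre, a round black rubber plate 90 mm in diameter whose flat top is 50 mm above the bench. Origin: centre of its underside, straight below the centre of the plate. It does not run.
- slide_box: Bystander: orange box for slides with a white label, 50 x 85 mm and 28 mm high, loose. Origin: centre of its underside. Leave it where it is.
- dropper: Bystander: amber dropper bottle with a black rubber bulb, 32 mm in diameter and 84 mm high, loose. Origin: centre of its underside. Leave it where it is.
- pot: Bystander: clear specimen pot with an orange lid, 52 mm in diameter and 48 mm high, loose. Origin: centre of its underside. Leave it where it is.

How it is judged:
By the outcome, as a careful person would: the job done as asked, in the order asked, and still so for the second after the job is handed in, with the robot touching nothing.
It also fails if it takes over 144 s, if anything falls off the work surface, if the arm or the gripper's body presses on something with over 40 N, if the wrist force passes 120 N, or if a joint passes its speed limit or range.

ROBOT

A 6-joint arm with a two-finger parallel gripper is mounted at the origin on the work surface. World frame = base frame: x ahead of the robot, y to its left, z up, the work surface at z = 0. Lengths are in mm, angles in rad, forces in N, time in s.
With the tool pointing down it reaches from about 350 to 975 mm from the base axis. Payload 7.1 kg.
Tool frame: the origin (TCP) lies midway between the tips of the shut fingers; the grasp point (between the pads) lies 19 mm behind it (ctrl.grip_depth is the distance from the TCP to the grasp point, in mm); z points along the fingers, y is the line along which they close (so a half turn about z gives the same grasp; the last joint's range is limited). The gripper opens to 88 mm and grips with 3 to 60 N. Pads are 20 mm wide; open, the fingers measure 115 mm over their backs; the gripper's body (75 mm by 178 mm) begins 61 mm behind the grasp point.
Start: joints at [-1.166, 0.423, 1.63, -0, 1.089, -0.019], TCP at [257.032, -569.684, 222.675] pointing down, gripper open.
Joint ranges: [-3, 3], [-0.9, 2.11], [0.09, 2.58], [-1.31, 4.45], [0.11, 2.69], [-2.54, 2.54]. Speed limits (rad/s): [2.39, 2.39, 3.01, 3.14, 3.14, 3.14].

INTERFACE

Orientations are given as a rotation vector (axis times angle).
In Python, from workcell import ctrl, cams gives the robot as it stands.
- The arm moves only by the tool move_arm, never from a script. Its argument "steps" is a list of rows, each a list of 3 entries, a list of its own where there are three numbers: the shift along the tool's x, y, z in units of 25 mm (1.0 is 25 mm), then the turn about the tool's z in units of 5 degrees (1.0 is 5 degrees), then the closure, from 0 (fully open) to 1 (shut). A call has 1 to 20 rows; each row shifts and turns the commanded pose from where the row before left it, along the tool's axes as they then stand; what a row does not reach is not made up. A row lasts 1/12 s, in which the tool goes at most 41.7 mm and 7.16 degrees, less where a joint would pass 70% of its speed; a pose out of reach is approached as far as the arm can. A call is refused whole if a number of a shift passes 1 or a number of a turn 1, either way. A call with a gripper value outside its range is refused whole. The fingers move at their own pace and stop on an object; the grip force is fixed at half the most. Time passes only in rows, so rows that do not move let the fingers close. It gives the time, the measured TCP pose, the force, the opening and the grip force at its end, in the units of the state.
- ctrl.get_obs(): the state, without advancing time (a new reading comes with each control period).
- cams.get_image(name): name is "side" or "top" or "wrist"; returns a dict with "image" (480x640x3 uint8, red, green, blue), "camera_matrix" (3x3 intrinsics, pixels), "k1" (the pictures are not rectified: a ray, as slopes to the right and down, at radius r is drawn at 1 + k1 r^2 times it, then the intrinsics apply), "xyz" and "rotation" of the camera in the world; the wrist camera has in their place "mount" (4x4, takes a point from camera to tool coordinates, whose origin is the TCP and whose axes are the flange's). Camera axes: x right, y down, z forward; pixel columns grow to the right and rows downward; lengths in mm; the calibration is good to about 2 mm. A picture is of the moment at which its call begins: read the wrist's pose just before it. There is no depth.
- ctrl.close_job(): hands the job in; it is judged then, once.
Trained networks look in the newest picture that a camera, given by its name, has taken for a name from the list of things; names that differ only in an ending like _2 or _b are one class to them, and where a whole thing is asked for, a point or a joint stands for the part that bears it (a point fixed in the world has none). Each returns a list of dicts, best first, with "p" (0 to 1); they miss things now and then, are a little off and sometimes report something else, mostly with a low value. They report only what shows in the picture. A call takes as long as a camera call.
- cams.boxes_of(camera, thing): "rect" ([centre column, centre row, width, height] in pixels, round what is visible of it).
- cams.cut_out(camera, thing): "pixels" (480x640 bool, what is visible of it) and "rect" ([centre column, centre row, width, height] in pixels, round what is visible of it).
The state is a dict: "t": time; "qpos": joint angles; "qvel": joint speeds; "joint_torque": joint torques, N m; "ee_pos": TCP position; "orientation": TCP orientation; "ft_force": force on the tool from outside, world axes, zero at the start; "moment": the same for the moment, N m; "width": finger opening in mm; "grasp_force": force on a finger pad.
Only numpy, scipy, OpenCV 4.12 (cv2) and the standard library are available. Lean on these libraries where they do the work, as an engineer would, in place of code of your own. Each camera call takes 0.05 s, during which the arm holds its last target. There are 200 camera calls.

## Working session

There is one attempt and no reset: what is moved stays moved. The work goes in short steps, Python scripts to look and compute and a tool call to move; the robot and the scene stay as the last step left them, time stands still between calls to the robot, and variables do not carry over. Pictures are saved under pics/ and viewed, at most 14 in all, crops included, and the job is handed in when it is done.

Besides the shell and the picture viewer there is one more tool, called after "Request:" by a JSON object that holds its "name" and its "arguments", one argument or row to a line. move_arm: Moves the arm, as the interface text tells. Its arguments: {"type":"object","properties":{"steps":{"type":"array"}},"required":["steps"]}

```bash
mkdir -p pics; ls; python3 - <<'E'
from workcell import ctrl, cams
import cv2,numpy as np
print(ctrl.get_obs())
for n in ["top","side"]:
    d=cams.get_image(n); cv2.imwrite(f"pics/{n}0.png",d["image"][:,:,::-1])
    print(n,d["camera_matrix"],d["k1"],d["xyz"],d["rotation"])
    for t in ["red_bottle","blue_bottle","yellow_bottle","control_jar","caddy","tray","mixer","slide_box","dropper","pot"]:
        print(t,[(np.round(b["rect"]).tolist(),round(b["p"],2)) for b in cams.boxes_of(n,t)[:2]])
E
```

```text
pics
{'t': 0.0, 'qpos': array([-1.16597214e+00,  4.23824530e-01,  1.63066648e+00,  9.60684934e-06,
        1.08858038e+00, -1.89774362e-02]), 'qvel': array([-0.0006327 ,  0.00010062, -0.00083419, -0.00081531, -0.00100659,
        0.00032092]), 'joint_torque': array([ 1.73827575e-03, -5.44615352e+01, -2.73665822e+01,  6.45168917e-02,
        2.27987365e-02, -1.31114193e-04]), 'ee_pos': array([ 256.84479086, -569.19573341,  221.92111085]), 'orientation': array([-3.06990536e+00, -6.60422853e-01,  4.32031324e-04]), 'ft_force': array([ 0.37423483,  0.81158565, -0.03665413]), 'moment': array([0.02452027, 0.00659371, 0.0358443 ]), 'grasp_force': 0.0, 'width': 88.06068944558241}
top [[513.78038694   0.         326.45609145]
 [  0.         513.78038694 239.66506527]
 [  0.           0.           1.        ]] -0.03268262139060341 [316.36900701  18.19846312 950.44257825] [-1.96774157  2.26114896 -0.22848302]
red_bottle [([334.0, 184.0, 26.0, 40.0], 0.68)]
blue_bottle [([304.0, 199.0, 28.0, 42.0], 0.72)]
yellow_bottle [([274.0, 209.0, 30.0, 36.0], 0.84)]
control_jar [([294.0, 176.0, 23.0, 27.0],
[... 333 characters left out ...]
 435.45397196 241.16494138]
 [  0.           0.           1.        ]] -0.07731373827326071 [433.14827656 723.46713163 621.87862081] [-0.18527528  2.78969948 -1.31775759]
red_bottle []
blue_bottle [([285.0, 213.0, 24.0, 30.0], 0.81), ([282.0, 198.0, 19.0, 26.0], 0.67)]
yellow_bottle [([288.0, 246.0, 24.0, 64.0], 0.74)]
control_jar [([258.0, 247.0, 18.0, 27.0], 0.83)]
caddy [([275.0, 256.0, 69.0, 71.0], 0.73), ([373.0, 250.0, 30.0, 36.0], 0.47)]
tray [([356.0, 174.0, 91.0, 30.0], 0.73)]
mixer [([273.0, 255.0, 72.0, 73.0], 0.28)]
slide_box [([373.0, 253.0, 30.0, 41.0], 0.72)]
dropper [([356.0, 281.0, 19.0, 34.0], 0.7), ([276.0, 256.0, 72.0, 73.0], 0.16)]
pot [([369.0, 214.0, 28.0, 34.0], 0.8)]
```

View pics/top0.png

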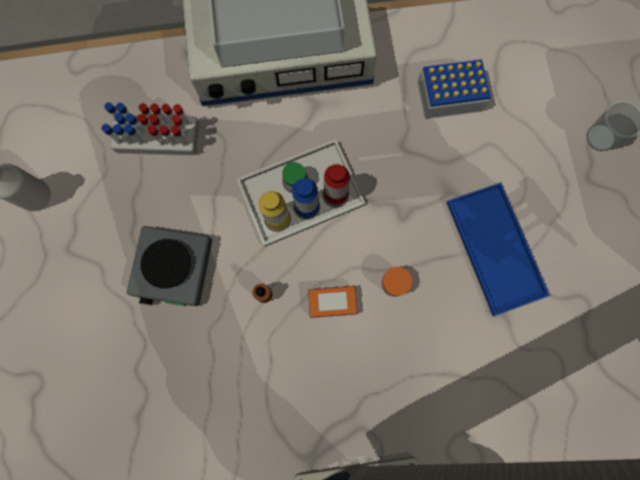

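View pics/side0.png

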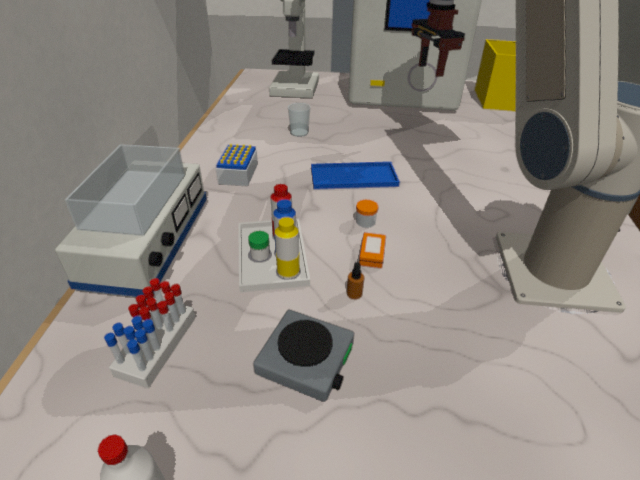

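```bash
cat > h.py <<'E'
from workcell import ctrl, cams
import numpy as np, cv2
from scipy.optimize import minimize
from scipy.spatial.transform import Rotation as R
def cam(n):
    o=ctrl.get_obs(); d=cams.get_image(n)
    if n=="wrist":
        T=np.eye(4); T[:3,:3]=R.from_rotvec(o["orientation"]).as_matrix(); T[:3,3]=o["ee_pos"]
        T=T@np.array(d["mount"]); d["Rm"],d["c"]=T[:3,:3],T[:3,3]
    else: d["Rm"],d["c"]=R.from_rotvec(d["rotation"]).as_matrix(),np.array(d["xyz"])
    return d
def proj(d,P):
    q=(np.atleast_2d(P)-d["c"])@d["Rm"]; s=q[:,:2]/q[:,2:]
    s=s*(1+d["k1"]*(s**2).sum(1,keepdims=True)); K=d["camera_matrix"]
    return s@K[:2,:2].T+K[:2,2]
def ray(d,uv,z):
    K=d["camera_matrix"]; s0=(np.array(uv,float)-K[:2,2])/K[0,0]; s=s0.copy()
    for _ in range(20): s=s0/(1+d["k1"]*(s@s))
    v=d["Rm"]@np.r_[s,1]; return d["c"]+v*(z-d["c"][2])/v[2]
def box(a,b,z0,z1): return np.array([[x,y,z] for x in(-a/2,a/2) for y in(-b/2,b/2) for z in(z0,z1)])
def cyl(r,z0,z1):
    t=np.linspace(0,2*np.pi,40,endpoint=False); return np.array([[r*np.cos(a),r*np.sin(a),z] for a in t for z in(z0,z1)])
SH={"bottle":[cyl(23,5,110),cyl(15,110,133)],"jar":[cyl(20,5,37),cyl(22,37,55)],"caddy":[box(140,206,0,18)],
 "tray":[box(230,110,0,16)],"mixer":[box(130,130,0,36),cyl(45,36,50)],"slide":[box(50,85,0,28)],"dropper":[cyl(16,0,60)],"pot":[cyl(26,0,48)]}
S=4
def rast(d,parts,p):
    m=np.zeros((480*S,640*S),np.uint8); c,s=np.cos(p[2]),np.sin(p[2])
    for P in parts:
        Q=P@np.array([[c,s,0],[-s,c,0],[0,0,1]])+[p[0],p[1],0]
        cv2.fillConvexPoly(m,cv2.convexHull(np.round((proj(d,Q)+.5)*S).astype(np.int32)),1)
    return m
def fit(d,mask,kind,p0,hull=False,rot=True):
    m=cv2.resize(mask.astype(np.uint8),None,fx=S,fy=S,interpolation=cv2.INTER_NEAREST)
    if hull:
        pts=cv2.findNonZero(m); h=cv2.convexHull(pts); m[:]=0; cv2.fillConvexPoly(m,h,1)
    def f(q):
        g=rast(d,SH[kind],[q[0],q[1],q[2]/100 if rot else 0]); return -(g&m).sum()/(g|m).sum()
    best=None
    q0=np.array([p0[0],p0[1],p0[2]*100])[:3 if rot else 2]
    for _ in range(2):
        n=len(q0); r=minimize(f,q0,method="Nelder-Mead",options=dict(initial_simplex=np.vstack([q0]+[q0+12*np.eye(n)[i] for i in range(n)]),xatol=.1,fatol=1e-5)); q0=r.x
    return np.r_[q0[:2],q0[2]/100 if rot else 0,-r.fun]
E
cat > m.py <<'E'
from h import *
import sys
d=cam("top")
for n,k,y0,hl in [("caddy","caddy",-.35,1),("tray","tray",-.3,1),("mixer","mixer",0,1),("red_bottle","bottle",0,0),("blue_bottle","bottle",0,0),("yellow_bottle","bottle",0,0),("control_jar","jar",0,0),("slide_box","slide",0,0),("dropper","dropper",0,0),("pot","pot",0,0)]:
    c=cams.cut_out("top",n)
    if not c: print(n,"none"); continue
    zz=ray(d,c[0]["rect"][:2],20)
    rot=k in("caddy","tray","mixer","slide")
    best=max((fit(d,c[0]["pixels"],k,[zz[0],zz[1],y],hl,rot) for y in ([y0,-y0] if rot and y0 else [y0])),key=lambda r:r[3])
    print(n,np.round(best,3),round(c[0]["p"],2))
E
python3 m.py
```

```text
caddy none
tray [ 440.358 -141.141   -2.833   -0.   ] 0.62
mixer none
red_bottle [683.658  -7.298   0.     -0.   ] 0.93
blue_bottle [662.731  54.615   0.     -0.   ] 0.81
yellow_bottle [608.557 154.916   0.     -0.   ] 0.8
control_jar [641.102  83.98    0.     -0.   ] 0.68
slide_box [467.867  32.495  -0.48   -0.   ] 0.8
dropper [428.043 168.742   0.     -0.   ] 0.6
pot [482.889 -88.317   0.     -0.   ] 0.74h.py:37: RuntimeWarning: overflow encountered in scalar negative
  g=rast(d,SH[kind],[q[0],q[1],q[2]/100 if rot else 0]); return -(g&m).sum()/(g|m).sum()
```

```bash
sed -i 's/return -(g&m).sum()\/(g|m).sum()/return -float((g\&m).sum())\/float((g|m).sum())/' h.py
sed -i 's/    c=cams.cut_out("top",n)/    c=cams.cut_out("top",n)\n    for _ in range(3):\n        if not c: d=cam("top"); c=cams.cut_out("top",n)/' m.py
python3 m.py
```

```text
caddy [6.08611e+02 3.09250e+01 2.60000e-01 9.79000e-01] 0.71
tray [ 4.50701e+02 -3.19101e+02  1.90000e-01  9.58000e-01] 0.7
mixer [ 4.96837e+02  2.86571e+02 -2.66000e-01  9.34000e-01] 0.85
red_bottle [596.432 -36.545   0.      0.967] 0.71
blue_bottle [579.088  21.699   0.      0.952] 0.56
yellow_bottle [565.014  80.968   0.      0.966] 0.62
control_jar [633.611  38.151   0.      0.74 ] 0.86
slide_box [ 3.93226e+02 -1.56000e-01 -6.60000e-02  9.62000e-01] 0.7
dropper [424.563 122.252   0.      0.851] 0.71
pot [ 412.672 -119.261    0.       0.885] 0.69
```

Request:
{"name": "move_arm", "arguments": {
  "steps": [
    [[0,0,0],-1,0.25],
    [[0,0,0],-1,0.25],
    [[0,0,0],-1,0.25],
    [[0,0,0],-1,0.25],
    [[0,0,0],-1,0.25],
    [[0,0,0],-1,0.25],
    [[0,0,0],-1,0.25],
    [[0,0,0],-1,0.25],
    [[0,0,0],-1,0.25],
    [[0,0,0],-1,0.25],
    [[0,0,0],-1,0.25],
    [[0,0,0],-1,0.25],
    [[0,0,0],-1,0.25],
    [[0,0,0],-1,0.25],
    [[0,0,0],-1,0.25],
    [[0,0,0],-1,0.25],
    [[0,0,0],-0.13,0.25],
    [[0,0,0],0,0.25]
  ]
}}

```text
t: 3.7
ee_pos: [257.0, -569.7, 222.7]
orientation: [-1.916, -2.49, -0.0]
ft_force: [0.5, -0.3, -0.1]
width: 65.9
grasp_force: 0.0
```

```bash
cat > g.py <<'E'
from h import *
import sys
o=ctrl.get_obs(); M=R.from_rotvec(o["orientation"]).as_matrix()
C=np.array([608.6,30.9]); cy=.26; u=np.array([np.cos(cy),np.sin(cy)]); v=np.array([-u[1],u[0]])
T=np.array([450.7,-319.1]); ty=.19; tu=np.array([np.cos(ty),np.sin(ty)]); tv=np.array([-tu[1],tu[0]])
cd=lambda a,b:C+a*u+b*v
tr=lambda a,b:T+a*tu+b*tv
W={"Y":cd(-30,60),"B":cd(-30,0),"R":cd(-30,-60),"J":cd(26,0),"T1":tr(70,-16),"T2":tr(0,16),"T3":tr(-70,-16),"M":np.array([496.8,286.6])}
if __name__=="__main__":
    print("t",o["t"],np.round(o["ee_pos"],1),"yaw",round(np.arctan2(M[1,0],M[0,0]),4),"w",round(o["width"],1),"F",np.round(o["ft_force"],1),o["grasp_force"], "tilt",np.round(M[:,2],4))
    for k,w in W.items():
        print(k,np.round(w,1),"units",np.round(M.T@(np.r_[w,o["ee_pos"][2]]-o["ee_pos"])/25,2))
E
python3 g.py; python3 - <<'E'
from h import *
d=cam("top"); g=d["image"].astype(int)
sub=g[225:305,120:215]; m=(sub.max(2)<45).astype(np.uint8)
n,l,s,c=cv2.connectedComponentsWithStats(m); i=1+s[1:,4].argmax()
print(s[i],c[i]+[120,225],ray(d,c[i]+[120,225],50))
E
```

```text
t 3.7 [ 257.  -569.7  222.7] yaw 1.8297 w 65.9 F [ 0.5 -0.3 -0.1] 0.0 tilt [-0.  0. -1.]
Y [564.2  81.2] units [22.02 18.54  0.  ]
B [579.6  23.2] units [19.62 18.54  0.  ]
R [595.  -34.8] units [17.22 18.55  0.  ]
J [633.7  37.6] units [19.62 20.78  0.  ]
T1 [ 522.5 -321.6] units [ 6.87 12.8   0.  ]
T2 [ 447.7 -303.4] units [ 8.34 10.1   0.  ]
T3 [ 385. -348.] units [7.26 7.22 0.  ]
M [496.8 286.6] units [30.65 18.04  0.  ]
[  21   14   54   49 2093] [167.09651218 263.01003344] [498.03090193 281.59723023  50.        ]
```

Request:
{"name": "move_arm", "arguments": {
  "steps": [
    [[0.5,0.5,0],0,0.25],
    [[1,1,0],0,0.25],
    [[1,1,0],0,0.25],
    [[1,1,0],0,0.25],
    [[1,1,0],0,0.25],
    [[1,1,0],0,0.25],
    [[1,1,0],0,0.25],
    [[1,1,0],0,0.25],
    [[1,1,0],0,0.25],
    [[1,1,0],0,0.25],
    [[1,1,0],0,0.25],
    [[1,1,0],0,0.25],
    [[1,1,0],0,0.25],
    [[1,1,0],0,0.25],
    [[1,1,0],0,0.25],
    [[1,1,0],0,0.25],
    [[1,1,0],0,0.25],
    [[0.72,1,0],0,0.25],
    [[0,1.0,0],0,0.25],
    [[0,0.05,0],0,0.25]
  ]
}}

```text
t: 5.42
ee_pos: [597.2, -31.2, 223.0]
orientation: [1.911, 2.491, 0.003]
ft_force: [-0.7, -1.1, -0.0]
width: 65.9
grasp_force: 0.0
```

```bash
python3 - <<'E'
from h import *
from g import W
o=ctrl.get_obs();print(np.round(o["ee_pos"],1))
d=cam("wrist"); im=d["image"][:,:,::-1].copy()
for k in "RBY":
    for z in(5,133):
        p=proj(d,np.r_[W[k],z])[0]; print(k,z,np.round(p)); cv2.circle(im,tuple(int(x) for x in p),4,(255,0,255),-1)
for z in (5,55): cv2.circle(im,tuple(int(x) for x in proj(d,np.r_[W["J"],z])[0]),4,(255,0,255),-1)
cv2.imwrite("pics/w1.png",im)
for n in ["red_bottle","blue_bottle","yellow_bottle","control_jar"]:
    c=cams.cut_out("wrist",n)
    if c: print(n,c[0]["rect"],c[0]["p"])
E
```

```text
[597.2 -31.2 223. ]
R 5 [321. 210.]
R 133 [321. 248.]
B 5 [321. 154.]
B 133 [321. 166.]
Y 5 [321.  91.]
Y 133 [320.  71.]
red_bottle [317.5, 230.6, 56.8, 75.8] 0.59
blue_bottle [316.9, 164.8, 58.1, 58.6] 0.9
yellow_bottle [316.9, 80.5, 67.5, 76.2] 0.89
control_jar [379.8, 157.7, 53.4, 51.6] 0.57
```

View pics/w1.png

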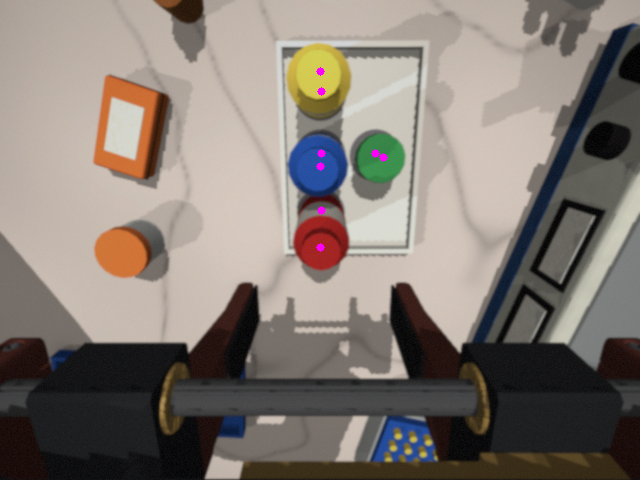

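Request:
{"name": "move_arm", "arguments": {
  "steps": [
    [[0,0,0],0,0.25],
    [[0,0,0],0,0.25],
    [[0,0,0.5],0,0.25],
    [[0,0,1],0,0.25],
    [[0,0,1],0,0.25],
    [[0,0,1],0,0.25],
    [[0,0,1],0,0.25],
    [[0,0,1],0,0.25],
    [[0,0,0.5],0,0.25],
    [[0,0,0.27],0,0.25],
    [[0,0,0],0,0.25],
    [[0,0,0],0,1],
    [[0,0,0],0,1],
    [[0,0,0],0,1],
    [[0,0,0],0,1],
    [[0,0,0],0,1],
    [[0,0,0],0,1],
    [[0,0,0],0,1]
  ]
}}

```text
t: 7.17
ee_pos: [595.2, -34.3, 67.2]
orientation: [1.913, 2.49, 0.002]
ft_force: [0.4, 0.2, 6.5]
width: 45.8
grasp_force: 30.0
```

```bash
python3 g.py
```

```text
t 7.1667 [595.2 -34.3  67.2] yaw 1.8314 w 45.8 F [0.4 0.2 6.5] 29.968797862529755 tilt [ 2.3e-03 -2.0e-04 -1.0e+00]
Y [564.2  81.2] units [ 4.78 -0.01 -0.  ]
B [579.6  23.2] units [ 2.38 -0.01 -0.  ]
R [595.  -34.8] units [-0.02 -0.01 -0.  ]
J [633.7  37.6] units [2.38 2.23 0.  ]
T1 [ 522.5 -321.6] units [-10.35  -5.77  -0.  ]
T2 [ 447.7 -303.4] units [-8.88 -8.48 -0.01]
T3 [ 385. -348.] units [ -9.96 -11.36  -0.02]
M [496.8 286.6] units [ 1.342e+01 -5.000e-01 -1.000e-02]
```

Request:
{"name": "move_arm", "arguments": {
  "steps": [
    [[0,0,-0.3],0,1],
    [[0,0,-0.7],0,1],
    [[0,0,-1],0,1],
    [[0,0,-1],0,1],
    [[0,0,-1],0,1],
    [[0,0,-1],0,1],
    [[-0.3,-0.2,-0.7],0,1],
    [[-0.7,-0.4,-0.3],0,1],
    [[-1,-0.6,0],0,1],
    [[-1,-0.6,0],0,1],
    [[-1,-0.6,0],0,1],
    [[-1,-0.6,0],0,1],
    [[-1,-0.6,0],0,1],
    [[-1,-0.6,0],0,1],
    [[-1,-0.5,0],0,1],
    [[-1,-0.5,0],0,1],
    [[-0.8,-0.4,0],0,1],
    [[-0.4,-0.2,0],0,1],
    [[-0.15,-0.05,0],0,1],
    [[0,0,0],0,1]
  ]
}}

```text
t: 8.83
ee_pos: [519.3, -322.1, 215.8]
orientation: [-1.915, -2.49, -0.0]
ft_force: [0.1, 0.6, -1.8]
width: 45.7
grasp_force: 30.0
```

```bash
python3 g.py; python3 - <<'E'
from h import *
d=cam("wrist"); im=d["image"][:,:,::-1]; cv2.imwrite("pics/w2.png",im)
E
```

```text
t 8.8333 [ 519.3 -322.1  215.8] yaw 1.8303 w 45.7 F [ 0.1  0.6 -1.8] 29.95932251214981 tilt [-3.e-04  5.e-04 -1.e+00]
Y [564.2  81.2] units [1.513e+01 5.870e+00 1.000e-02]
B [579.6  23.2] units [1.273e+01 5.880e+00 1.000e-02]
R [595.  -34.8] units [10.33  5.88  0.  ]
J [633.7  37.6] units [1.273e+01 8.120e+00 1.000e-02]
T1 [ 522.5 -321.6] units [-0.01  0.13 -0.  ]
T2 [ 447.7 -303.4] units [ 1.46 -2.58  0.  ]
T3 [ 385. -348.] units [ 0.38 -5.46  0.  ]
M [496.8 286.6] units [2.376e+01 5.380e+00 1.000e-02]
```

View pics/w2.png

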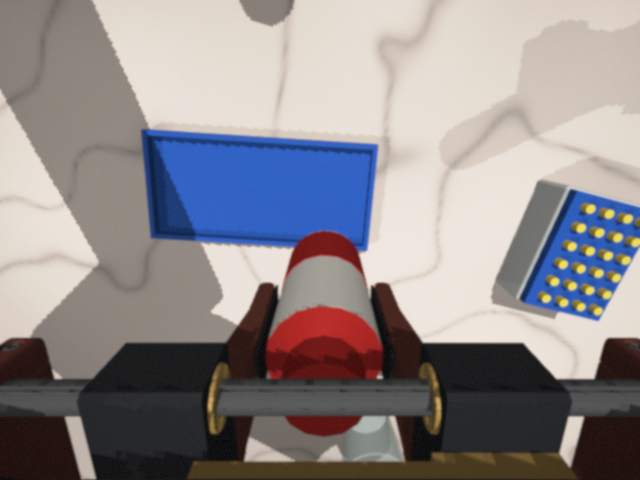

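```bash
python3 - <<'E'
from h import *
from g import W
d=cam("wrist"); P=np.array([ray(d,p,16)[:2] for p in [(145,130),(376,146),(366,248),(153,238)]])
print(P.round(1),P.mean(0),[np.linalg.norm(P[i]-P[(i+1)%4]) for i in range(4)])
for k in("T1","T2","T3"): print(k,proj(d,np.r_[W[k],5]))
E
```

```text
[[ 330.5 -288.2]
 [ 551.  -244.8]
 [ 572.3 -348.3]
 [ 350.8 -395.9]] [ 451.15266977 -319.29090705] [np.float64(224.73671709119577), np.float64(105.70903081138304), np.float64(226.52945800814052), np.float64(109.5642347599708)]
T1 [[327.44029413 210.35150996]]
T2 [[262.31881389 175.46654397]]
T3 [[195.52191304 201.16310917]]
```

Request:
{"name": "move_arm", "arguments": {
  "steps": [
    [[0,0,0.5],0,1],
    [[0,0,1],0,1],
    [[0,0,1],0,1],
    [[0,0,1],0,1],
    [[0,0,1],0,1],
    [[0,0,0.7],0,1],
    [[0,0,0.4],0,1],
    [[0,0,0.2],0,1],
    [[0,0,0.13],0,1],
    [[0,0,0],0,1],
    [[0,0,0],0,1]
  ]
}}

```text
t: 9.85
ee_pos: [520.3, -322.1, 68.6]
orientation: [1.913, 2.49, 0.0]
ft_force: [-0.3, 0.6, -2.0]
width: 46.0
grasp_force: 30.0
```

```bash
python3 g.py|head -1
```

```text
t 9.85 [ 520.3 -322.1   68.6] yaw 1.8317 w 46.0 F [-0.3  0.6 -2. ] 29.988155364990234 tilt [ 1.4e-03 -9.0e-04 -1.0e+00]
```

Request:
{"name": "move_arm", "arguments": {
  "steps": [
    [[0,0,0.05],0,1],
    [[0,0,0],0,1],
    [[0,0,0],0,0.25],
    [[0,0,0],0,0.25],
    [[0,0,0],0,0.25],
    [[0,0,0],0,0.25],
    [[0,0,0],0,0.25],
    [[0,0,-0.48],0,0.25],
    [[0,0,-0.5],0,0.25],
    [[0,0,-1],0,0.25],
    [[0,0,-1],0,0.25],
    [[0,0,-1],0,0.25],
    [[0,0,-1],0,0.25],
    [[0,0,-1],0,0.25]
  ]
}}

```text
t: 11.02
ee_pos: [519.7, -322.0, 218.8]
orientation: [1.913, 2.49, 0.0]
ft_force: [0.1, 0.1, 0.4]
width: 65.8
grasp_force: 0.0
```

Request:
{"name": "move_arm", "arguments": {
  "steps": [
    [[0.5,0.25,0],0,0.25],
    [[1,0.5,0],0,0.25],
    [[1,0.5,0],0,0.25],
    [[1,0.5,0],0,0.25],
    [[1,0.5,0],0,0.25],
    [[1,0.5,0],0,0.25],
    [[1,0.5,0],0,0.25],
    [[1,0.5,0],0,0.25],
    [[1,0.5,0],0,0.25],
    [[1,0.5,0],0,0.25],
    [[1,0.3,0],0,0.25],
    [[1,0.2,0],0,0.25],
    [[0.75,0.1,0],0,0.25],
    [[0.5,0,0],0,0.25],
    [[0,0,0],0,0.25],
    [[0,0,0],0,0.25]
  ]
}}

```text
t: 12.35
ee_pos: [566.4, 20.7, 216.3]
orientation: [1.912, 2.492, -0.0]
ft_force: [0.2, -0.7, -1.0]
width: 65.8
grasp_force: 0.0
```

```bash
python3 g.py
```

```text
t 12.35 [566.4  20.7 216.3] yaw 1.8328 w 65.8 F [ 0.2 -0.7 -1. ] 0.0 tilt [ 3.e-04 -3.e-04 -1.e+00]
Y [564.2  81.2] units [ 2.36  0.54 -0.  ]
B [579.6  23.2] units [-0.04  0.53  0.  ]
R [595.  -34.8] units [-2.44  0.53  0.  ]
J [633.7  37.6] units [-0.05  2.77  0.  ]
T1 [ 522.5 -321.6] units [-12.77  -5.25   0.  ]
T2 [ 447.7 -303.4] units [-11.29  -7.95   0.  ]
T3 [ 385. -348.] units [-12.37 -10.83   0.  ]
M [496.8 286.6] units [10.99  0.06 -0.  ]
```

Request:
{"name": "move_arm", "arguments": {
  "steps": [
    [[0,0.3,0],0,0.25],
    [[0,0.2,0],0,0.25],
    [[0,0,0.5],0,0.25],
    [[0,0,1],0,0.25],
    [[0,0,1],0,0.25],
    [[0,0,1],0,0.25],
    [[0,0,1],0,0.25],
    [[0,0,1],0,0.25],
    [[0,0,0.4],0,0.25],
    [[0,0,0.1],0,0.25],
    [[0,0,0],0,0.25],
    [[0,0,0],0,1],
    [[0,0,0],0,1],
    [[0,0,0],0,1],
    [[0,0,0],0,1],
    [[0,0,0],0,1],
    [[0,0,0],0,1],
    [[0,0,0],0,1]
  ]
}}

```text
t: 13.85
ee_pos: [579.4, 23.8, 67.2]
orientation: [1.913, 2.49, 0.002]
ft_force: [-1.7, -0.9, 7.3]
width: 45.7
grasp_force: 30.0
```

```bash
python3 g.py
```

```text
t 13.85 [579.4  23.8  67.2] yaw 1.8315 w 45.7 F [-1.7 -0.9  7.3] 29.982564747333527 tilt [ 1.8e-03 -1.0e-04 -1.0e+00]
Y [564.2  81.2] units [ 2.38  0.   -0.  ]
B [579.6  23.2] units [-0.02  0.    0.  ]
R [595.  -34.8] units [-2.42 -0.    0.  ]
J [633.7  37.6] units [-0.03  2.24  0.  ]
T1 [ 522.5 -321.6] units [-12.76  -5.76  -0.  ]
T2 [ 447.7 -303.4] units [-1.128e+01 -8.470e+00 -1.000e-02]
T3 [ 385. -348.] units [-1.236e+01 -1.135e+01 -1.000e-02]
M [496.8 286.6] units [ 1.101e+01 -4.800e-01 -1.000e-02]
```

Request:
{"name": "move_arm", "arguments": {
  "steps": [
    [[0,0,-0.3],0,1],
    [[0,0,-0.7],0,1],
    [[0,0,-1],0,1],
    [[0,0,-1],0,1],
    [[0,0,-1],0,1],
    [[0,0,-1],0,1],
    [[-0.3,-0.2,-0.7],0,1],
    [[-0.7,-0.5,-0.3],0,1],
    [[-1,-0.75,0],0,1],
    [[-1,-0.75,0],0,1],
    [[-1,-0.75,0],0,1],
    [[-1,-0.75,0],0,1],
    [[-1,-0.75,0],0,1],
    [[-1,-0.75,0],0,1],
    [[-1,-0.75,0],0,1],
    [[-1,-0.75,0],0,1],
    [[-1,-0.75,0],0,1],
    [[-0.8,-0.6,0],0,1],
    [[-0.3,-0.3,0],0,1],
    [[-0.15,-0.15,0],0,1]
  ]
}}

```text
t: 15.52
ee_pos: [445.0, -303.9, 216.2]
orientation: [1.917, 2.489, 0.0]
ft_force: [0.3, 0.1, -0.2]
width: 45.7
grasp_force: 30.0
```

```bash
python3 g.py
```

```text
t 15.5167 [ 445.  -303.9  216.2] yaw 1.8292 w 45.7 F [ 0.3  0.1 -0.2] 29.972130060195923 tilt [ 1.e-04 -1.e-04 -1.e+00]
Y [564.2  81.2] units [13.67  8.54 -0.  ]
B [579.6  23.2] units [11.27  8.55  0.  ]
R [595.  -34.8] units [8.87 8.55 0.  ]
J [633.7  37.6] units [11.28 10.79  0.  ]
T1 [ 522.5 -321.6] units [-1.48  2.81  0.  ]
T2 [ 447.7 -303.4] units [-0.01  0.11  0.  ]
T3 [ 385. -348.] units [-1.09 -2.77 -0.  ]
M [496.8 286.6] units [22.31  8.04 -0.  ]
```

Request:
{"name": "move_arm", "arguments": {
  "steps": [
    [[0,0,0.5],0,1],
    [[0,0,1],0,1],
    [[0,0,1],0,1],
    [[0,0,1],0,1],
    [[0,0,1],0,1],
    [[0,0,0.7],0,1],
    [[0,0,0.4],0,1],
    [[0,0,0.2],0,1],
    [[0,0,0.13],0,1],
    [[0,0,0.05],0,1],
    [[0,0,0],0,1],
    [[0,0,0],0,1]
  ]
}}

```text
t: 16.52
ee_pos: [446.7, -303.1, 67.5]
orientation: [1.913, 2.49, 0.0]
ft_force: [-0.5, -0.7, -1.9]
width: 45.6
grasp_force: 30.0
```

Request:
{"name": "move_arm", "arguments": {
  "steps": [
    [[0,0,0],0,0.25],
    [[0,0,0],0,0.25],
    [[0,0,0],0,0.25],
    [[0,0,0],0,0.25],
    [[0,0,0],0,0.25],
    [[0,0,-0.48],0,0.25],
    [[0,0,-0.5],0,0.25],
    [[0,0,-1],0,0.25],
    [[0,0,-1],0,0.25],
    [[0,0,-1],0,0.25],
    [[0,0,-1],0,0.25],
    [[0,0,-1],0,0.25],
    [[0,0,0],0,0.25]
  ]
}}

```text
t: 17.6
ee_pos: [448.2, -304.4, 221.6]
orientation: [1.909, 2.484, 0.0]
ft_force: [0.2, -0.0, -0.2]
width: 65.9
grasp_force: 0.0
```

Request:
{"name": "move_arm", "arguments": {
  "steps": [
    [[0.5,0.5,0],0,0.25],
    [[1,0.75,0],0,0.25],
    [[1,0.75,0],0,0.25],
    [[1,0.75,0],0,0.25],
    [[1,0.75,0],0,0.25],
    [[1,0.75,0],0,0.25],
    [[1,0.75,0],0,0.25],
    [[1,0.75,0],0,0.25],
    [[1,0.75,0],0,0.25],
    [[1,0.5,0],0,0.25],
    [[1,0.5,0],0,0.25],
    [[1,0.5,0],0,0.25],
    [[1,0.5,0],0,0.25],
    [[0.75,0,0],0,0.25],
    [[0.4,0,0],0,0.25],
    [[0,0,0],0,0.25],
    [[0,0,0],0,0.25]
  ]
}}

```text
t: 19.02
ee_pos: [562.9, 81.5, 215.9]
orientation: [-1.913, -2.492, 0.001]
ft_force: [0.0, -0.2, -0.3]
width: 66.0
grasp_force: 0.0
```

```bash
python3 g.py
```

```text
t 19.0167 [562.9  81.5 215.9] yaw 1.8324 w 66.0 F [ 0.  -0.2 -0.3] 0.0 tilt [-4.e-04 -4.e-04 -1.e+00]
Y [564.2  81.2] units [-0.03  0.05 -0.  ]
B [579.6  23.2] units [-2.43  0.04  0.  ]
R [595.  -34.8] units [-4.83  0.04  0.  ]
J [633.7  37.6] units [-2.43  2.28 -0.  ]
T1 [ 522.5 -321.6] units [-1.516e+01 -5.730e+00  1.000e-02]
T2 [ 447.7 -303.4] units [-1.368e+01 -8.430e+00  1.000e-02]
T3 [ 385. -348.] units [-1.476e+01 -1.132e+01  1.000e-02]
M [496.8 286.6] units [ 8.61 -0.43 -0.  ]
```

Request:
{"name": "move_arm", "arguments": {
  "steps": [
    [[0,0,0.5],0,0.25],
    [[0,0,1],0,0.25],
    [[0,0,1],0,0.25],
    [[0,0,1],0,0.25],
    [[0,0,1],0,0.25],
    [[0,0,1],0,0.25],
    [[0,0,0.4],0,0.25],
    [[0,0,0.1],0,0.25],
    [[0,0,0],0,0.25],
    [[0,0,0],0,1],
    [[0,0,0],0,1],
    [[0,0,0],0,1],
    [[0,0,0],0,1],
    [[0,0,0],0,1],
    [[0,0,0],0,1],
    [[0,0,0],0,1]
  ]
}}

```text
t: 20.35
ee_pos: [564.1, 81.8, 67.1]
orientation: [1.913, 2.49, 0.002]
ft_force: [-0.5, -0.5, 7.1]
width: 45.8
grasp_force: 30.0
```

Request:
{"name": "move_arm", "arguments": {
  "steps": [
    [[0,0,-0.3],0,1],
    [[0,0,-0.7],0,1],
    [[0,0,-1],0,1],
    [[0,0,-1],0,1],
    [[0,0,-1],0,1],
    [[0,0,-1],0,1],
    [[-0.3,-0.2,-0.7],0,1],
    [[-0.7,-0.5,-0.3],0,1],
    [[-1,-0.75,0],0,1],
    [[-1,-0.75,0],0,1],
    [[-1,-0.75,0],0,1],
    [[-1,-0.75,0],0,1],
    [[-1,-0.75,0],0,1],
    [[-1,-0.75,0],0,1],
    [[-1,-0.75,0],0,1],
    [[-1,-0.75,0],0,1]
  ]
}}

```text
t: 21.68
ee_pos: [458.4, -179.9, 216.4]
orientation: [1.914, 2.491, 0.0]
ft_force: [0.2, 0.8, -1.3]
width: 45.7
grasp_force: 30.0
```

Request:
{"name": "move_arm", "arguments": {
  "steps": [
    [[-1,-0.8,0],0,1],
    [[-1,-0.8,0],0,1],
    [[-1,-0.8,0],0,1],
    [[-1,-0.8,0],0,1],
    [[-1,-0.8,0],0,1],
    [[-0.7,-0.5,0],0,1],
    [[-0.25,-0.3,0],0,1],
    [[0,0,0],0,1],
    [[0,0,0],0,1]
  ]
}}

```text
t: 22.43
ee_pos: [381.5, -352.9, 215.9]
orientation: [-1.915, -2.49, -0.001]
ft_force: [-0.8, 0.3, -1.6]
width: 45.4
grasp_force: 30.0
```

```bash
python3 g.py;  python3 - <<'E'
from h import *
d=cam("wrist"); im=d["image"][:,:,::-1]; cv2.imwrite("pics/w3.png",im)
E
```

```text
t 22.4333 [ 381.5 -352.9  215.9] yaw 1.8304 w 45.4 F [-0.8  0.3 -1.6] 29.972672760486603 tilt [-3.e-04  8.e-04 -1.e+00]
Y [564.2  81.2] units [1.491e+01 1.152e+01 1.000e-02]
B [579.6  23.2] units [1.251e+01 1.152e+01 1.000e-02]
R [595.  -34.8] units [1.011e+01 1.152e+01 1.000e-02]
J [633.7  37.6] units [1.251e+01 1.376e+01 1.000e-02]
T1 [ 522.5 -321.6] units [-0.24  5.77 -0.  ]
T2 [ 447.7 -303.4] units [1.23 3.07 0.  ]
T3 [ 385. -348.] units [0.15 0.18 0.  ]
M [496.8 286.6] units [2.354e+01 1.102e+01 2.000e-02]
```

View pics/w3.png

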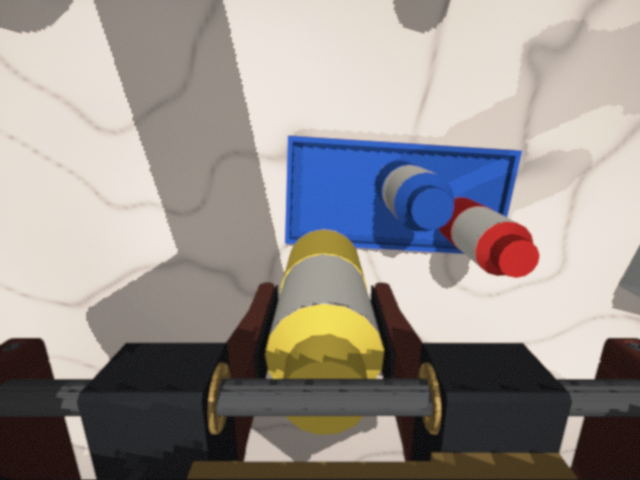

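Request:
{"name": "move_arm", "arguments": {
  "steps": [
    [[0,0,0.5],0,1],
    [[0,0,1],0,1],
    [[0,0,1],0,1],
    [[0,0,1],0,1],
    [[0,0,1],0,1],
    [[0,0,0.7],0,1],
    [[0,0,0.4],0,1],
    [[0,0,0.2],0,1],
    [[0,0,0.13],0,1],
    [[0,0,0.05],0,1],
    [[0,0,0],0,1],
    [[0,0,0],0,1]
  ]
}}

```text
t: 23.48
ee_pos: [382.5, -353.9, 67.4]
orientation: [1.913, 2.49, -0.0]
ft_force: [0.3, -0.1, -1.3]
width: 45.6
grasp_force: 30.0
```

Request:
{"name": "move_arm", "arguments": {
  "steps": [
    [[0,0,0],0,0.3],
    [[0,0,0],0,0.3],
    [[0,0,0],0,0.3],
    [[0,0,0],0,0.3],
    [[0,0,0],0,0.3],
    [[0,0,-0.48],0,0.3],
    [[0,0,-0.5],0,0.3],
    [[0,0,-1],0,0.3],
    [[0,0,-1],0,0.3],
    [[0,0,-1],0,0.3],
    [[0,0,-1],0,0.3],
    [[0,0,-1],0,0.3],
    [[0,0,0],0,0.3]
  ]
}}

```text
t: 24.57
ee_pos: [383.8, -355.4, 221.5]
orientation: [1.909, 2.485, -0.002]
ft_force: [0.7, -0.0, -0.0]
width: 61.5
grasp_force: 0.0
```

Request:
{"name": "move_arm", "arguments": {
  "steps": [
    [[0.5,0.5,0],0,0.25],
    [[1,1,0],0,0.25],
    [[1,1,0],0,0.25],
    [[1,1,0],0,0.25],
    [[1,1,0],0,0.25],
    [[1,1,0],0,0.25],
    [[1,1,0],0,0.25],
    [[1,1,0],0,0.25],
    [[1,1,0],0,0.25],
    [[1,1,0],0,0.25],
    [[1,1,0],0,0.25],
    [[1,1,0],0,0.25],
    [[0.75,1,0],0,0.25],
    [[0.3,1,0],0,0.25],
    [[0,0.24,0],0,0.25],
    [[0,0,0],0,0.25],
    [[0,0,0],0,0.25],
    [[0,0,0],0,0.25]
  ]
}}

```text
t: 26.07
ee_pos: [631.5, 37.1, 215.6]
orientation: [-1.915, -2.49, 0.002]
ft_force: [0.6, 0.6, -0.0]
width: 65.9
grasp_force: 0.0
```

```bash
python3 g.py; python3 - <<'E'
from h import *
from g import W
for n in("wrist","top"):
    d=cam(n)
    for k in ["control_jar","red_bottle","blue_bottle","yellow_bottle"]:
        c=cams.cut_out(n,k)
        if c:
            p0=W["J"] if k[0]=="c" else W["T2"]
            if n=="top" or k[0]=="c":
                if k[0]!="c": p0=ray(d,c[0]["rect"][:2],70)[:2]
                print(n,k,fit(d,c[0]["pixels"],"jar" if k[0]=="c" else "bottle",[*p0,0],rot=False))
cv2.imwrite("pics/top1.png",d["image"][150:330,100:580,::-1])
E
```

```text
t 26.0667 [631.5  37.1 215.6] yaw 1.8304 w 65.9 F [ 0.6  0.6 -0. ] 0.0 tilt [-1.5e-03 -2.0e-04 -1.0e+00]
Y [564.2  81.2] units [ 2.39 -2.15  0.  ]
B [579.6  23.2] units [-0.01 -2.15  0.  ]
R [595.  -34.8] units [-2.41 -2.15  0.  ]
J [633.7  37.6] units [-0.    0.09 -0.  ]
T1 [ 522.5 -321.6] units [-1.275e+01 -7.900e+00  1.000e-02]
T2 [ 447.7 -303.4] units [-1.128e+01 -1.061e+01  1.000e-02]
T3 [ 385. -348.] units [-12.36 -13.49   0.02]
M [496.8 286.6] units [ 1.103e+01 -2.650e+00  1.000e-02]
wrist control_jar [631.62584603  36.50257653   0.           0.97007274]
top red_bottle [ 521.79867132 -323.90980292    0.            0.94986902]
top blue_bottle [ 447.20879533 -305.01031355    0.            0.92502353]
top yellow_bottle [ 382.34567382 -355.85644636    0.            0.96215671]
```

View pics/top1.png

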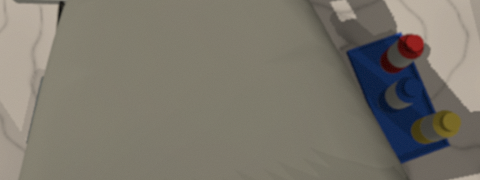

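Request:
{"name": "move_arm", "arguments": {
  "steps": [
    [[0,0,0.5],0,0.25],
    [[0,0,1],0,0.25],
    [[0,0,1],0,0.25],
    [[0,0,1],0,0.25],
    [[0,0,1],0,0.25],
    [[0,0,1],0,0.25],
    [[0,0,1],0,0.25],
    [[0,0,0.6],0,0.25],
    [[0,0,0.3],0,0.25],
    [[0,0,0.16],0,0.25],
    [[0,0,0],0,0.25],
    [[0,0,0],0,0.25],
    [[0,0,0],0,1],
    [[0,0,0],0,1],
    [[0,0,0],0,1],
    [[0,0,0],0,1],
    [[0,0,0],0,1],
    [[0,0,0],0,1],
    [[0,0,0],0,1]
  ]
}}

```text
t: 28.15
ee_pos: [633.3, 38.2, 27.7]
orientation: [1.913, 2.491, 0.001]
ft_force: [-1.1, 0.1, 6.4]
width: 43.7
grasp_force: 30.0
```

```bash
python3 g.py | head -1
```

```text
t 28.15 [633.3  38.2  27.7] yaw 1.8314 w 43.7 F [-1.1  0.1  6.4] 30.000968277454376 tilt [ 1.e-03  1.e-04 -1.e+00]
```

Request:
{"name": "move_arm", "arguments": {
  "steps": [
    [[0,0,-0.3],0,1],
    [[0,0,-0.7],0,1],
    [[0,0,-1],0,1],
    [[0,0,-1],0,1],
    [[0,0,-1],0,1],
    [[0,0,-1],0,1],
    [[0.3,-0.2,-1],0,1],
    [[0.7,-0.3,-0.7],0,1],
    [[1,-0.4,-0.3],0,1],
    [[1,-0.4,0],0,1],
    [[1,-0.4,0],0,1],
    [[1,-0.4,0],0,1],
    [[1,-0.34,0],0,1],
    [[0.7,-0.2,0],0,1],
    [[0.3,-0.1,0],0,1],
    [[0,0,0],0,1],
    [[0,0,0],0,1],
    [[0,0,0],0,1]
  ]
}}

```text
t: 29.65
ee_pos: [522.2, 188.9, 202.0]
orientation: [1.914, 2.49, 0.0]
ft_force: [0.6, 0.3, -1.2]
width: 43.3
grasp_force: 30.0
```

```bash
python3 g.py; python3 - <<'E'
from h import *
d=cam("wrist"); im=d["image"][:,:,::-1].copy(); cv2.imwrite("pics/w4.png",im)
P=cyl(45,50,50)[::2]+[498,281.6,0]
g=d["image"].astype(int); m=((g.max(2)<45)*1).astype(np.uint8)
m[300:]=0
n,l,s,c=cv2.connectedComponentsWithStats(m); i=1+s[1:,4].argmax()
(e,ax,an)=cv2.fitEllipse(cv2.convexHull(cv2.findNonZero((l==i).astype(np.uint8))))
print(s[i],e,ax,ray(d,e,50), "pred",proj(d,[498,281.6,50]))
cv2.ellipse(im,(e,ax,an),(0,255,0),1); cv2.polylines(im,[proj(d,P).astype(np.int32)],True,(255,0,255),1)
cv2.imwrite("pics/w4.png",im)
E
```

```text
t 29.65 [522.2 188.9 202. ] yaw 1.8309 w 43.3 F [ 0.6  0.3 -1.2] 29.999839961528778 tilt [ 4.e-04 -2.e-04 -1.e+00]
Y [564.2  81.2] units [-4.6   0.52  0.  ]
B [579.6  23.2] units [-7.    0.52  0.  ]
R [595.  -34.8] units [-9.4   0.52  0.  ]
J [633.7  37.6] units [-7.    2.76  0.  ]
T1 [ 522.5 -321.6] units [-19.74  -5.24   0.  ]
T2 [ 447.7 -303.4] units [-18.26  -7.94   0.  ]
T3 [ 385. -348.] units [-19.34 -10.83   0.  ]
M [496.8 286.6] units [ 4.04  0.02 -0.  ]
[ 275   48  106  115 9527] (327.5116882324219, 105.17044067382812) (105.8492202758789, 114.48954010009766) [498.40077355 286.40218013  50.        ] pred [[325.53417889 111.0323033 ]]
```

View pics/w4.png

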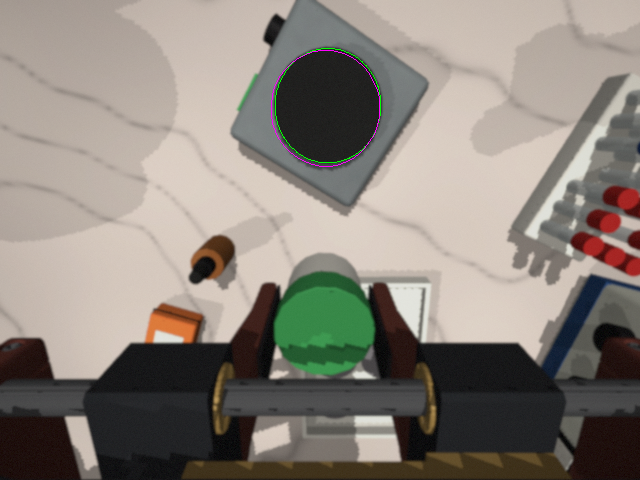

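Request:
{"name": "move_arm", "arguments": {
  "steps": [
    [[0.5,0,0],0,1],
    [[1,0.04,0],0,1],
    [[1,0,0],0,1],
    [[0.8,0,0],0,1],
    [[0.43,0,0.2],0,1],
    [[0.2,0,0.5],0,1],
    [[0,0,1],0,1],
    [[0,0,1],0,1],
    [[0,0,1],0,1],
    [[0,0,0.7],0,1],
    [[0,0,0.4],0,1],
    [[0,0,0.2],0,1],
    [[0,0,0.1],0,1],
    [[0,0,0.05],0,1],
    [[0,0,0],0,1],
    [[0,0,0],0,1]
  ]
}}

```text
t: 31.03
ee_pos: [497.9, 285.1, 74.1]
orientation: [1.914, 2.491, 0.002]
ft_force: [0.3, 0.3, -0.1]
width: 43.6
grasp_force: 30.0
```

```bash
python3 g.py | grep -E "^t|M"
```

```text
t 31.0333 [497.9 285.1  74.1] yaw 1.8313 w 43.6 F [ 0.3  0.3 -0.1] 29.99984622001648 tilt [ 1.5e-03  8.0e-04 -1.0e+00]
M [496.8 286.6] units [ 0.07 -0.03 -0.  ]
```

Request:
{"name": "move_arm", "arguments": {
  "steps": [
    [[0,0,0.04],0,1],
    [[0,0,0],0,1],
    [[0,0,0],0,0.25],
    [[0,0,0],0,0.25],
    [[0,0,0],0,0.25],
    [[0,0,0],0,0.25],
    [[0,0,0],0,0.25],
    [[0,0,-0.25],0,0.25],
    [[0,0,-0.5],0,0.25],
    [[0,0,-1],0,0.25],
    [[0,0,-1],0,0.25],
    [[0,0,-1],0,0.25],
    [[0,0,-1],0,0.25],
    [[0,0,-1],0,0.25]
  ]
}}

```text
t: 32.2
ee_pos: [497.2, 284.8, 218.5]
orientation: [1.914, 2.491, 0.002]
ft_force: [0.6, 0.0, -0.2]
width: 66.0
grasp_force: 0.0
```

Request:
{"name": "move_arm", "arguments": {
  "steps": [
    [[-0.5,0,0],0,0.25],
    [[-1,0,0],0,0.25],
    [[-1,0,0],0,0.25],
    [[-1,0,0],0,0.25],
    [[-0.5,0,0],0,0.25],
    [[0,0,0],0,0.25],
    [[0,0,0],0,0.25],
    [[0,0,0],0,0.25]
  ]
}}

```text
t: 32.87
ee_pos: [522.9, 188.8, 216.0]
orientation: [-1.914, -2.491, -0.0]
ft_force: [0.5, -0.6, -0.0]
width: 65.9
grasp_force: 0.0
```

```bash
python3 g.py; python3 - <<'E'
from h import *
d=cam("wrist"); im=d["image"][:,:,::-1].copy(); cv2.imwrite("pics/w5.png",im)
E
```

```text
t 32.8667 [522.9 188.8 216. ] yaw 1.8313 w 65.9 F [ 0.5 -0.6 -0. ] 0.0 tilt [-0.e+00  4.e-04 -1.e+00]
Y [564.2  81.2] units [-4.59  0.49 -0.  ]
B [579.6  23.2] units [-6.99  0.49 -0.  ]
R [595.  -34.8] units [-9.39  0.49 -0.  ]
J [633.7  37.6] units [-6.99  2.73 -0.  ]
T1 [ 522.5 -321.6] units [-1.972e+01 -5.270e+00 -1.000e-02]
T2 [ 447.7 -303.4] units [-1.825e+01 -7.980e+00 -1.000e-02]
T3 [ 385. -348.] units [-1.933e+01 -1.086e+01 -1.000e-02]
M [496.8 286.6] units [4.05 0.   0.  ]
```

View pics/w5.png

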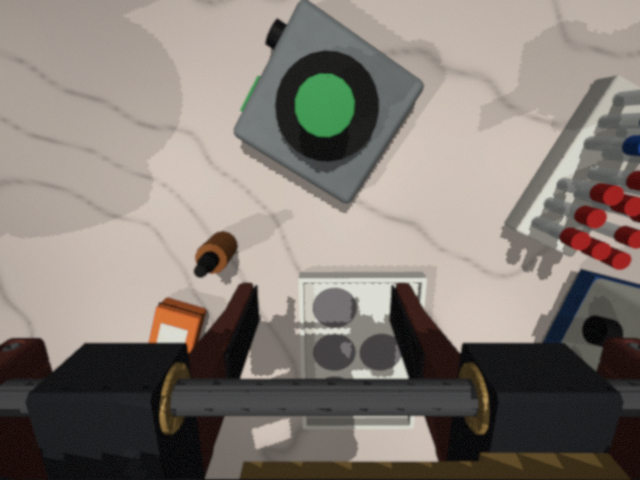

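```bash
python3 - <<'E'
from h import *
from g import W
d=cam("wrist"); g=d["image"].astype(int)
def ell(m):
    n,l,s,c=cv2.connectedComponentsWithStats(m.astype(np.uint8)); i=1+s[1:,4].argmax()
    return cv2.fitEllipse(cv2.convexHull(cv2.findNonZero((l==i).astype(np.uint8))))[0]
m=(g[:,:,1]>g[:,:,0]+40)&(g[:,:,1]>g[:,:,2]+20); m[180:]=0; m[:,:280]=0
k=(g.max(2)<45); k|=m; k[180:]=0; k[:,:270]=0
print("lid",ray(d,ell(m),100),"plate",ray(d,ell(k),50))
for n in "YBJ": print(n,proj(d,np.r_[W[n],5]))
for u in[(335,307),(334,352),(380,352)]: print(ray(d,u,5))
E
```

```text
lid [496.8695874  283.91655105 100.        ] plate [498.45625511 286.23576192  50.        ]
Y [[335.11414742 306.13489688]]
B [[334.57512339 350.59906879]]
J [[380.72866774 350.69115827]]
[564.35486416  80.05734484   5.        ]
[579.46079563  21.1037651    5.        ]
[633.43300606  35.59545413   5.        ]
```

Request:
{"name": "move_arm", "arguments": {
  "steps": [
    [[-0.5,-0.3,0],0,0.3],
    [[-1,-0.6,0],0,0.3],
    [[-1,-0.6,0],0,0.3],
    [[-1,-0.6,0],0,0.3],
    [[-1,-0.6,0],0,0.3],
    [[-1,-0.6,0],0,0.3],
    [[-1,-0.6,0],0,0.3],
    [[-1,-0.6,0],0,0.3],
    [[-1,-0.6,0],0,0.3],
    [[-1,-0.6,0],0,0.3],
    [[-1,-0.6,0],0,0.3],
    [[-1,-0.6,0],0,0.3],
    [[-1,-0.6,0],0,0.3],
    [[-1,-0.6,0],0,0.3],
    [[-1,-0.6,0],0,0.3],
    [[-1,-0.6,0],0,0.3],
    [[-1,-0.6,0],0,0.3],
    [[-1,-0.6,0],0,0.3],
    [[-1,-0.5,0],0,0.3],
    [[-0.7,-0.04,0],0,0.3]
  ]
}}

```text
t: 34.63
ee_pos: [378.2, -348.5, 215.9]
orientation: [-1.915, -2.49, 0.001]
ft_force: [0.8, -0.5, 0.2]
width: 61.5
grasp_force: 0.0
```

Request:
{"name": "move_arm", "arguments": {
  "steps": [
    [[-0.28,0,0],0,0.3],
    [[0,0,0],0,0.3],
    [[0,0,0],0,0.3],
    [[0,0,0],0,0.3]
  ]
}}

```text
t: 34.97
ee_pos: [381.6, -352.1, 215.7]
orientation: [-1.912, -2.491, -0.0]
ft_force: [0.4, 0.3, 0.2]
width: 61.3
grasp_force: 0.0
```

```bash
python3 g.py | grep -E "^t|T3"
```

```text
t 34.9667 [ 381.6 -352.1  215.7] yaw 1.8325 w 61.3 F [0.4 0.3 0.2] 0.0 tilt [-7.e-04  9.e-04 -1.e+00]
T3 [ 385. -348.] units [0.12 0.17 0.  ]
```

Request:
{"name": "move_arm", "arguments": {
  "steps": [
    [[0,0,0.48],0,0.3],
    [[0,0,1],0,0.3],
    [[0,0,1],0,0.3],
    [[0,0,1],0,0.3],
    [[0,0,1],0,0.3],
    [[0,0,1],0,0.3],
    [[0,0,0.4],0,0.3],
    [[0,0,0.1],0,0.3],
    [[0,0,0],0,0.3],
    [[0,0,0],0,1],
    [[0,0,0],0,1],
    [[0,0,0],0,1],
    [[0,0,0],0,1],
    [[0,0,0],0,1],
    [[0,0,0],0,1],
    [[0,0,0],0,1]
  ]
}}

```text
t: 36.3
ee_pos: [382.5, -354.1, 67.7]
orientation: [1.913, 2.489, -0.0]
ft_force: [-1.2, 1.6, 8.3]
width: 45.5
grasp_force: 30.0
```

Request:
{"name": "move_arm", "arguments": {
  "steps": [
    [[0,0,-0.3],0,1],
    [[0,0,-0.68],0,1],
    [[0,0,-1],0,1],
    [[0,0,-1],0,1],
    [[0,0,-1],0,1],
    [[0,0,-1],0,1],
    [[0,0,-0.7],0,1],
    [[0.7,0.5,-0.3],0,1],
    [[1,0.8,0],0,1],
    [[1,0.8,0],0,1],
    [[1,0.8,0],0,1],
    [[1,0.8,0],0,1],
    [[1,0.8,0],0,1],
    [[1,0.8,0],0,1],
    [[1,0.8,0],0,1],
    [[1,0.8,0],0,1],
    [[1,0.8,0],0,1],
    [[1,0.8,0],0,1]
  ]
}}

```text
t: 37.8
ee_pos: [518.3, -38.7, 216.5]
orientation: [1.914, 2.491, 0.0]
ft_force: [0.2, -0.3, -1.5]
width: 45.4
grasp_force: 30.0
```

Request:
{"name": "move_arm", "arguments": {
  "steps": [
    [[1,0.8,0],0,1],
    [[1,0.8,0],0,1],
    [[1,0.8,0],0,1],
    [[0.8,0.4,0],0,1],
    [[0.3,0.2,0],0,1],
    [[0.15,0,0],0,1],
    [[0,0,0],0,1],
    [[0,0,0],0,1],
    [[0,0,0],0,1],
    [[0,0,0],0,1]
  ]
}}

```text
t: 38.63
ee_pos: [563.0, 80.6, 216.0]
orientation: [1.916, 2.49, -0.0]
ft_force: [0.6, 0.2, -0.9]
width: 45.5
grasp_force: 30.0
```

```bash
python3 g.py | grep -E "^t|Y"
```

```text
t 38.6333 [563.   80.6 216. ] yaw 1.83 w 45.5 F [ 0.6  0.2 -0.9] 29.991901516914368 tilt [-1.e-04 -2.e-04 -1.e+00]
Y [564.2  81.2] units [ 0.01  0.05 -0.  ]
```

Request:
{"name": "move_arm", "arguments": {
  "steps": [
    [[0,0,0.5],0,1],
    [[0,0,1],0,1],
    [[0,0,1],0,1],
    [[0,0,1],0,1],
    [[0,0,1],0,1],
    [[0,0,0.7],0,1],
    [[0,0,0.4],0,1],
    [[0,0,0.2],0,1],
    [[0,0,0.13],0,1],
    [[0,0,0.05],0,1],
    [[0,0,0],0,1],
    [[0,0,0],0,1]
  ]
}}

```text
t: 39.63
ee_pos: [564.3, 81.7, 67.7]
orientation: [1.913, 2.49, 0.003]
ft_force: [-0.0, 0.1, 0.9]
width: 45.9
grasp_force: 30.0
```

Request:
{"name": "move_arm", "arguments": {
  "steps": [
    [[0,0,0],0,0.25],
    [[0,0,0],0,0.25],
    [[0,0,0],0,0.25],
    [[0,0,0],0,0.25],
    [[0,0,0],0,0.25],
    [[0,0,-0.48],0,0.25],
    [[0,0,-0.5],0,0.25],
    [[0,0,-1],0,0.25],
    [[0,0,-1],0,0.25],
    [[0,0,-1],0,0.25],
    [[0,0,-1],0,0.25],
    [[0,0,-1],0,0.25],
    [[0,0,0],0,0.25]
  ]
}}

```text
t: 40.72
ee_pos: [566.3, 82.1, 222.5]
orientation: [1.91, 2.486, 0.011]
ft_force: [1.1, -0.1, 0.3]
width: 66.0
grasp_force: 0.0
```

Request:
{"name": "move_arm", "arguments": {
  "steps": [
    [[-0.5,-0.5,0],0,0.25],
    [[-1,-0.75,0],0,0.25],
    [[-1,-0.75,0],0,0.25],
    [[-1,-0.75,0],0,0.25],
    [[-1,-0.75,0],0,0.25],
    [[-1,-0.75,0],0,0.25],
    [[-1,-0.75,0],0,0.25],
    [[-1,-0.75,0],0,0.25],
    [[-1,-0.75,0],0,0.25],
    [[-1,-0.5,0],0,0.25],
    [[-1,-0.5,0],0,0.25],
    [[-1,-0.5,0],0,0.25],
    [[-1,-0.5,0],0,0.25],
    [[-0.75,0,0],0,0.25],
    [[-0.4,0,0],0,0.25],
    [[0,0,0],0,0.25],
    [[0,0,0],0,0.25],
    [[0,0,0],0,0.25]
  ]
}}

```text
t: 42.22
ee_pos: [445.7, -301.6, 215.9]
orientation: [-1.913, -2.491, -0.0]
ft_force: [0.4, -0.0, 0.3]
width: 65.6
grasp_force: 0.0
```

```bash
python3 g.py | grep -E "^t|T2"
```

```text
t 42.2167 [ 445.7 -301.6  215.9] yaw 1.8321 w 65.6 F [ 0.4 -0.   0.3] 0.0 tilt [-5.e-04  6.e-04 -1.e+00]
T2 [ 447.7 -303.4] units [-0.09  0.06 -0.  ]
```

Request:
{"name": "move_arm", "arguments": {
  "steps": [
    [[0,0,0.48],0,0.25],
    [[0,0,1],0,0.25],
    [[0,0,1],0,0.25],
    [[0,0,1],0,0.25],
    [[0,0,1],0,0.25],
    [[0,0,1],0,0.25],
    [[0,0,0.4],0,0.25],
    [[0,0,0.1],0,0.25],
    [[0,0,0],0,0.25],
    [[0,0,0],0,1],
    [[0,0,0],0,1],
    [[0,0,0],0,1],
    [[0,0,0],0,1],
    [[0,0,0],0,1],
    [[0,0,0],0,1],
    [[0,0,0],0,1]
  ]
}}

```text
t: 43.55
ee_pos: [446.5, -303.3, 67.6]
orientation: [1.913, 2.49, 0.0]
ft_force: [-1.3, 0.8, 6.9]
width: 46.1
grasp_force: 30.0
```

Request:
{"name": "move_arm", "arguments": {
  "steps": [
    [[0,0,-0.3],0,1],
    [[0,0,-0.68],0,1],
    [[0,0,-1],0,1],
    [[0,0,-1],0,1],
    [[0,0,-1],0,1],
    [[0,0,-1],0,1],
    [[0,0,-0.7],0,1],
    [[0.7,0.5,-0.3],0,1],
    [[1,0.8,0],0,1],
    [[1,0.8,0],0,1],
    [[1,0.8,0],0,1],
    [[1,0.8,0],0,1],
    [[1,0.8,0],0,1],
    [[1,0.8,0],0,1],
    [[1,0.8,0],0,1],
    [[1,0.8,0],0,1],
    [[1,0.8,0],0,1],
    [[1,0.5,0],0,1],
    [[0.4,0.2,0],0,1],
    [[0.15,0.1,0],0,1]
  ]
}}

```text
t: 45.22
ee_pos: [578.6, 25.4, 216.1]
orientation: [-1.911, -2.493, 0.0]
ft_force: [0.8, -0.3, -0.8]
width: 45.7
grasp_force: 30.0
```

Request:
{"name": "move_arm", "arguments": {
  "steps": [
    [[0,0,0],0,1],
    [[0,0,0],0,1],
    [[0,0,0],0,1]
  ]
}}

```text
t: 45.47
ee_pos: [578.3, 22.5, 216.0]
orientation: [-1.915, -2.49, 0.001]
ft_force: [-0.1, -0.1, -0.1]
width: 45.7
grasp_force: 30.0
```

```bash
python3 g.py | grep -E "^t|B"
```

```text
t 45.4667 [578.3  22.5 216. ] yaw 1.8301 w 45.7 F [-0.1 -0.1 -0.1] 29.99281883239746 tilt [-3.e-04 -3.e-04 -1.e+00]
B [579.6  23.2] units [ 0.01  0.06 -0.  ]
```

Now to T1 from B: (-12.75, -5.85).

Request:
{"name": "move_arm", "arguments": {
  "steps": [
    [[0,0,0.5],0,1],
    [[0,0,1],0,1],
    [[0,0,1],0,1],
    [[0,0,1],0,1],
    [[0,0,1],0,1],
    [[0,0,0.7],0,1],
    [[0,0,0.4],0,1],
    [[0,0,0.2],0,1],
    [[0,0,0.13],0,1],
    [[0,0,0.05],0,1],
    [[0,0,0],0,1],
    [[0,0,0],0,1]
  ]
}}

```text
t: 46.47
ee_pos: [579.7, 23.5, 67.7]
orientation: [1.913, 2.489, 0.002]
ft_force: [0.3, 0.3, -0.2]
width: 45.8
grasp_force: 30.0
```

Request:
{"name": "move_arm", "arguments": {
  "steps": [
    [[0,0,0],0,0.25],
    [[0,0,0],0,0.25],
    [[0,0,0],0,0.25],
    [[0,0,0],0,0.25],
    [[0,0,0],0,0.25],
    [[0,0,-0.48],0,0.25],
    [[0,0,-0.5],0,0.25],
    [[0,0,-1],0,0.25],
    [[0,0,-1],0,0.25],
    [[0,0,-1],0,0.25],
    [[0,0,-1],0,0.25],
    [[0,0,-1],0,0.25],
    [[0,0,0],0,0.25]
  ]
}}

```text
t: 47.55
ee_pos: [581.9, 23.9, 222.6]
orientation: [1.909, 2.485, 0.01]
ft_force: [0.2, 0.6, 0.8]
width: 66.3
grasp_force: 0.0
```

Request:
{"name": "move_arm", "arguments": {
  "steps": [
    [[-0.5,-0.25,0],0,0.25],
    [[-1,-0.5,0],0,0.25],
    [[-1,-0.5,0],0,0.25],
    [[-1,-0.5,0],0,0.25],
    [[-1,-0.5,0],0,0.25],
    [[-1,-0.5,0],0,0.25],
    [[-1,-0.5,0],0,0.25],
    [[-1,-0.5,0],0,0.25],
    [[-1,-0.5,0],0,0.25],
    [[-1,-0.5,0],0,0.25],
    [[-1,-0.5,0],0,0.25],
    [[-1,-0.5,0],0,0.25],
    [[-0.75,-0.1,0],0,0.25],
    [[-0.5,0,0],0,0.25],
    [[0,0,0],0,0.25],
    [[0,0,0],0,0.25],
    [[0,0,0],0,0.25]
  ]
}}

```text
t: 48.97
ee_pos: [519.1, -320.9, 215.4]
orientation: [-1.913, -2.49, -0.0]
ft_force: [0.0, -0.5, 0.7]
width: 65.5
grasp_force: 0.0
```

```bash
python3 g.py | grep -E "^t|T1"
```

```text
t 48.9667 [ 519.1 -320.9  215.4] yaw 1.8318 w 65.5 F [ 0.  -0.5  0.7] 0.0 tilt [-0.0011  0.001  -1.    ]
T1 [ 522.5 -321.6] units [-0.06  0.12 -0.  ]
```

Back to R: (10.35, 5.85).

Request:
{"name": "move_arm", "arguments": {
  "steps": [
    [[0,0,0.48],0,0.25],
    [[0,0,1],0,0.25],
    [[0,0,1],0,0.25],
    [[0,0,1],0,0.25],
    [[0,0,1],0,0.25],
    [[0,0,1],0,0.25],
    [[0,0,0.4],0,0.25],
    [[0,0,0.1],0,0.25],
    [[0,0,0],0,0.25],
    [[0,0,0],0,1],
    [[0,0,0],0,1],
    [[0,0,0],0,1],
    [[0,0,0],0,1],
    [[0,0,0],0,1],
    [[0,0,0],0,1],
    [[0,0,0],0,1]
  ]
}}

```text
t: 50.3
ee_pos: [520.3, -322.4, 67.7]
orientation: [1.913, 2.49, 0.0]
ft_force: [-0.5, 1.1, 8.2]
width: 45.5
grasp_force: 30.0
```

Request:
{"name": "move_arm", "arguments": {
  "steps": [
    [[0,0,-0.3],0,1],
    [[0,0,-0.68],0,1],
    [[0,0,-1],0,1],
    [[0,0,-1],0,1],
    [[0,0,-1],0,1],
    [[0,0,-1],0,1],
    [[0,0,-0.7],0,1],
    [[0.7,0.3,-0.3],0,1],
    [[1,0.6,0],0,1],
    [[1,0.6,0],0,1],
    [[1,0.6,0],0,1],
    [[1,0.6,0],0,1],
    [[1,0.6,0],0,1],
    [[1,0.6,0],0,1],
    [[1,0.6,0],0,1],
    [[1,0.6,0],0,1],
    [[1,0.5,0],0,1],
    [[0.5,0.2,0],0,1],
    [[0.15,0.05,0],0,1],
    [[0,0,0],0,1]
  ]
}}

```text
t: 51.97
ee_pos: [593.8, -33.7, 216.0]
orientation: [-1.912, -2.493, 0.001]
ft_force: [0.0, -1.6, -2.2]
width: 45.4
grasp_force: 30.0
```

Request:
{"name": "move_arm", "arguments": {
  "steps": [
    [[0,0,0],0,1],
    [[0,0,0],0,1]
  ]
}}

```text
t: 52.13
ee_pos: [593.9, -35.5, 216.0]
orientation: [1.915, 2.49, -0.001]
ft_force: [-0.0, 0.3, -2.8]
width: 45.3
grasp_force: 30.0
```

```bash
python3 g.py | grep -E "^t|R"
```

```text
t 52.1333 [593.9 -35.5 216. ] yaw 1.8303 w 45.3 F [-0.   0.3 -2.8] 29.999351799488068 tilt [-2.e-04 -3.e-04 -1.e+00]
R [595.  -34.8] units [ 0.02  0.05 -0.  ]
```

Place red, retreat up and back toward the start for a clear view.

Request:
{"name": "move_arm", "arguments": {
  "steps": [
    [[0,0,0.5],0,1],
    [[0,0,1],0,1],
    [[0,0,1],0,1],
    [[0,0,1],0,1],
    [[0,0,1],0,1],
    [[0,0,0.7],0,1],
    [[0,0,0.4],0,1],
    [[0,0,0.2],0,1],
    [[0,0,0.13],0,1],
    [[0,0,0.05],0,1],
    [[0,0,0],0,1],
    [[0,0,0],0,1]
  ]
}}

```text
t: 53.13
ee_pos: [594.9, -34.6, 67.7]
orientation: [1.913, 2.49, 0.001]
ft_force: [-0.9, -0.1, 3.7]
width: 45.7
grasp_force: 30.0
```

Request:
{"name": "move_arm", "arguments": {
  "steps": [
    [[0,0,0],0,0.25],
    [[0,0,0],0,0.25],
    [[0,0,0],0,0.25],
    [[0,0,0],0,0.25],
    [[0,0,0],0,0.25],
    [[0,0,-0.48],0,0.25],
    [[0,0,-0.5],0,0.25],
    [[0,0,-1],0,0.25],
    [[0,0,-1],0,0.25],
    [[0,0,-1],0,0.25],
    [[0,0,-1],0,0.25],
    [[0,0,-1],0,0.25],
    [[0,0,0],0,0.25]
  ]
}}

```text
t: 54.22
ee_pos: [597.4, -34.4, 222.8]
orientation: [1.909, 2.485, 0.009]
ft_force: [0.4, -1.2, 0.5]
width: 65.8
grasp_force: 0.0
```

Request:
{"name": "move_arm", "arguments": {
  "steps": [
    [[-0.5,-0.5,0],0,0.25],
    [[-1,-1,0],0,0.25],
    [[-1,-1,0],0,0.25],
    [[-1,-1,0],0,0.25],
    [[-1,-1,0],0,0.25],
    [[-1,-1,0],0,0.25],
    [[-1,-1,0],0,0.25],
    [[-1,-1,0],0,0.25],
    [[-1,-1,0],0,0.25],
    [[-1,-1,0],0,0.25],
    [[-1,-1,0],0,0.25],
    [[-1,-1,0],0,0.25],
    [[-1,-1,0],0,0.25],
    [[-1,-1,0],0,0.25],
    [[-1,-1,0],0,0.25],
    [[-1,-1,0],0,0.25],
    [[-0.5,-0.5,0],0,0.25],
    [[0,0,0],0,0.25],
    [[0,0,0],0,0.25],
    [[0,0,0],0,0.25]
  ]
}}

```text
t: 55.88
ee_pos: [311.0, -522.8, 216.0]
orientation: [-1.914, -2.491, -0.001]
ft_force: [0.0, -0.4, 0.1]
width: 65.9
grasp_force: 0.0
```

```bash
python3 g.py | head -1; sed -i 's/("caddy","caddy",-.35,1),("tray","tray",-.3,1),("mixer","mixer",0,1),//' m.py; sed -i 's/^d=cam("top")/d=cam("top"); cv2.imwrite("pics\/top9.png",d["image"][:,:,::-1])/' m.py; python3 m.py
```

```text
t 55.8833 [ 311.  -522.8  216. ] yaw 1.8315 w 65.9 F [ 0.  -0.4  0.1] 0.0 tilt [ 0.e+00  7.e-04 -1.e+00]
red_bottle [595.464 -36.071   0.      0.951] 0.88
blue_bottle [580.198  22.816   0.      0.935] 0.74
yellow_bottle [565.196  80.692   0.      0.935] 0.84
control_jar [508.108 299.346   0.      0.918] 0.7
slide_box [ 3.93682e+02 -5.24000e-01 -5.00000e-02  9.66000e-01] 0.75
dropper [424.226 121.315   0.      0.904] 0.68
pot [ 411.741 -119.099    0.       0.918] 0.98
```

View pics/top9.png

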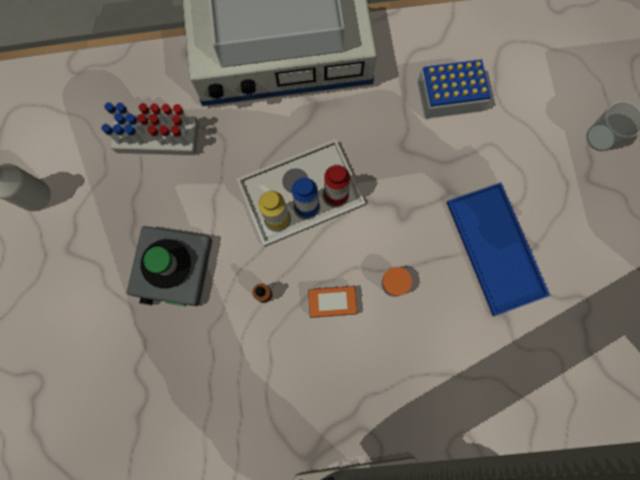

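```bash
python3 -c "
from workcell import ctrl
print(ctrl.close_job())"
```

```text
the job is handed in; nothing more can be done
None
```

I handed the job in at about 56 s of the 144 s allowed: the three bottles are back in the caddy within about 2 mm of where they started, the jar stands within about 3 mm of the middle of the mixer plate, and the slide box, dropper and pot measured unmoved (within about 1 mm).

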